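Throw a used specimen jar away in the bench pedal bin

ROBOT

A 7-joint arm with a two-finger parallel gripper is mounted at the origin on the work surface. World frame = base frame: x ahead of the robot, y to its left, z up, the work surface at z = 0. Lengths are in m, angles in rad, forces in N, time in s.
With the tool pointing down it reaches from about 0.4 to 0.925 m from the base axis. Payload 4.1 kg.
Tool frame: the origin (TCP) lies at the very end of the fingers, on their centre line; the grasp point (between the pads) lies env.hold_point_z behind it (env.hold_point_z is the distance from the TCP to the grasp point, in m); z points along the fingers, x is the direction in which the jaws open and shut, and the axes are right-handed (so a half turn about z gives the same grasp; the last joint's range is limited). The gripper opens to 85 mm and grips with 20 to 120 N. Pads are 22 mm wide; open, the fingers measure 114 mm over their backs; the gripper's body (76 mm by 85 mm) begins 54 mm behind the grasp point. The pads swing forward as they close: fully open they stand 13 mm farther back than shut.
Start: joints at [-1.446, 0.398, 0.045, 1.537, -0.019, 1.207, -0.051], TCP at [0.144, 0.634, 0.231] pointing down, gripper open.
Joint ranges: [-2.82, 2.82], [-0.49, 2.23], [-1.37, 1.46], [0, 2.46], [-1.36, 4.5], [0.23, 2], [-2.94, 2.94]. Speed limits (rad/s): [2.57, 2.57, 3.14, 3.14, 3.14, 3.14, 3.14].

INTERFACE

Orientations are given as [roll, pitch, yaw] about the fixed x, y, z axes, in that order (R = Rz(yaw) Ry(pitch) Rx(roll)).
In Python, from rig import env, snapshot, calibration, close_job gives the robot as it stands.
- The arm moves only by the tool arm_command, never from a script. Its argument "series" is one flat list of numbers, 6 for each row, row after row: the shift along the tool's x, y, z in m, then the turn, a rotation vector about the tool's x, y, z in rad. In form: [tx, ty, tz, rx, ry, rz, tx, ty, tz, rx, ry, rz, ...]. A call has 1 to 8 rows; each row is the pose to reach, as a shift and turn from the pose commanded when the call began, along the tool's axes at that moment; what a row does not reach only later rows make up. A row lasts 1/12 s, in which the tool goes at most 41.7 mm and 7.16 degrees, less where a joint would pass 70% of its speed; a pose out of reach is approached as far as the arm can. A call with a gripper value outside its range is refused whole. "grip" is the opening, from 0 (shut) to 1 (fully open), set as the call begins (left out, the last holds). The fingers move at their own pace and stop on an object; "grip_force" is the grip in N (left out, the last holds). Time passes only in rows, so rows that repeat a pose let the fingers close. It gives the time, the measured TCP pose, the force and the opening at its end, in the units of the state.
- env.observe(): the state, without advancing time (a new reading comes with each control period).
- snapshot(name): name is "scene" or "top" or "wrist"; returns (picture, depth): 480x640x3 uint8, red, green, blue; 480x640 float32, m along the optical axis (not along the pixel's ray), 0 where there is no reading.
- calibration(name): a dict with "fx", "fy", "cx", "cy" (pixels), "dist" ([k1, k2, p1, p2, k3] as OpenCV has them; the pictures are not rectified), "rvec" (rotation vector, rad) and "tvec" (3), from world to camera coordinates, as OpenCV has them. Camera axes: x right, y down, z forward; pixel columns grow to the right and rows downward; lengths in m; the calibration is good to about 2 mm. A picture is of the moment at which its call begins: read the wrist's pose just before it. calibration takes no time and is no camera call; for the wrist camera it gives the pose at the moment of the call.
- close_job(): hands the job in, once; it reports no verdict.
The state is a dict: "t": time; "joints": joint angles; "qd": joint speeds; "tau": joint torques, N m; "position": TCP position; "tcp_rot": TCP orientation; "wrist_force": force on the tool from outside, world axes, zero at the start; "wrist_torque": the same for the moment, N m; "grip_width": finger opening in m.
Only numpy, scipy, OpenCV 4.12 (cv2) and the standard library are available. Lean on these libraries where they do the work, as an engineer would, in place of code of your own. Each camera call takes 0.05 s, during which the arm holds its last target.

TASK

Throw the used specimen jar away in the bench pedal bin: press the pedal down, push it sideways under the tooth of its keeper plate and let it hook there so that the lid stays up by itself, and put the jar in the bin. Then unhook the pedal and ease it back up all the way, so that the lid comes down softly and shuts. Work the lid by its pedal only, do not force the pedal against its stop, and leave the bottle, the tip box and the tube rack where they stand.

Things in the scene. Friction and masses are not known exactly. Their poses are not given: they have to be found in the camera images.
- bin: Bench pedal bin of brushed steel, fixed to the bench: 170 mm deep (its x), 190 mm wide (its y), rim 215 mm above the bench, walls 4 mm, bucket floor at 100 mm. Origin: centre of its underside. Its front (pedal side) faces its own -x; the lid's hinge is along the rear (+x) rim
- slot (a point): On the bin's front, where the pedal lever comes out at rest through the dark keeper plate, 81 mm above the bench. The lever's slot runs straight down from here; at its foot it opens along the bin's own +y, under a tooth 8 mm wide, into a pocket 20 mm to the side, whose roof is 4 mm (7 mm at the pad) above the tooth's lower edge
- pad (a point): Middle of the top face of the pedal's black pad, to be pressed; moves with it. Pad 50 mm long (bin's x), 54 mm wide (bin's y); its face is 44 mm wide between upturned edges 8 mm high. At rest 103 mm above the bench, 75 mm before the bin's front, sloping 0.20 rad down towards the bin; hooked, 35 to 64 mm up. It swings about a cross shaft 170 mm behind it, 62 mm above the bench
- pedal: The pedal: lever, pad and sleeve, which slides along the shaft. Origin on the shaft, 170 mm behind the pad; its y in the bin's frame is 0 in the slot, +16 to +20 mm (end of travel) when hooked. A light spring (2 to 4 N) pushes it back to the slot; holding the pad down takes 5 to 12 N, over 25 N bends the linkage
- pedal_hinge (a joint): Pedal angle in rad, 0 up at rest, growing as the pad is pressed. The keeper plate is bolted on up to 7.5 mm higher or lower (not measured), so the slot's hard foot is met at 0.30 to 0.46 (pad pressed 53 to 82 mm) and only the last 3 mm of pad travel clear the tooth. Hooked: 0.23 to 0.40
- lid (a joint): Lid angle in rad, 0 shut, growing as it rises; linked to the pedal (4.4 times its angle): 1.3 to 2.0 with the pedal right down, 1.0 to 1.75 when hooked. Let go, the pedal flies up and the lid slams; with the pad rising at 30 mm/s or less it comes down softly
- lid_panel: The grey lid, 176 mm deep, 196 mm wide and about 14 mm thick. Origin: on its hinge line, middle of the rear rim, 220 mm above the bench; it reaches along its own -x from there. Not to be touched by the robot
- jar: The used specimen jar to throw away: clear body 38 mm in diameter with a white screw cap 42 mm in diameter and 14 mm high, 64 mm tall in all, 50 g, standing on the bench. Origin: centre of its underside, z along its axis
- reagent: White plastic bottle, 58 mm in diameter, 135 mm tall, standing on the bench; stays. It may stand in front of or behind the jar. Origin: centre of its underside
- tip_box: Pipette-tip box, 82 x 120 x 72 mm (x, y, z), clear lid; stays. Origin: centre of its underside
- tube_rack: Metal block rack of capped tubes, 65 x 140 mm, 92 mm tall with the tubes; stays. Origin: centre of its underside
There are look-alikes about, which are no part of the job. What is shaped like the jar but orange, pink or yellow is not meant.

How it is judged:
On the way, in this order (a step that is already met when the one before it is completed fails the run):
1. the pedal is hooked down and holds the lid up with nothing touching it (value of joint lid above 0.9 rad and y of pedal in the frame of bin above 0.012 m and contact force between pedal and the fingers below 0.1 N and contact force between pedal and the arm below 0.1 N), for 0.4 s.
2. the jar is in the bin, let go, with the lid still up (value of joint lid above 0.9 rad and contact force between jar and the fingers below 0.1 N and x of jar in the frame of bin between -0.085 and 0.085 m and y of jar in the frame of bin between -0.095 and 0.095 m and height (world z) of jar below 0.15 m), for 0.2 s.
At the end, for the whole second after the job is handed in: The jar lies at rest in the bin (inside its walls, its origin under 150 mm above the bench), the lid is shut (within 0.05 rad), the pedal is fully up (within 0.02 rad) and back in its slot (within 6 mm), and nothing is touched (value of joint lid below 0.05 rad and value of joint pedal_hinge below 0.02 rad and y of pedal in the frame of bin below 0.006 m and x of jar in the frame of bin between -0.085 and 0.085 m and y of jar in the frame of bin between -0.095 and 0.095 m and height (world z) of jar below 0.15 m and linear speed of jar below 0.05 m/s).
It fails at once if the pedal is pressed or pushed with more than 25 N (contact force between pedal and the fingers above 25 N or contact force between pedal and the arm above 25 N).
It fails at once if the lid slams: it falls faster than 2.0 rad/s while less than 0.9 rad open (value of joint lid below 0.9 rad and velocity of joint lid below -2 rad/s).
It fails at once if the robot pushes or holds the lid itself (more than 3 N) (contact force between lid_panel and the fingers above 3 N or contact force between lid_panel and the arm above 3 N).
It fails at once if the bottle, the tip box or the tube rack is shifted by more than 20 mm (distance of any of reagent, tip_box, tube_rack from where it was at the start of the episode above 0.02 m).
It also fails if it takes over 72 s, if anything falls off the work surface, if the arm or the gripper's body presses on something with over 40 N, if the wrist force passes 120 N, or if a joint passes its speed limit or range.

## Working session

There is one attempt and no reset: what is moved stays moved. The work goes in short steps, Python scripts to look and compute and a tool call to move; the robot and the scene stay as the last step left them, time stands still between calls to the robot, and variables do not carry over. Pictures are saved under pics/ and viewed, and the job is handed in when it is done.

Besides the shell and the picture viewer there is one more tool, called after "Request:" by a JSON object that holds its "fn" and its "kwargs". arm_command: Moves the arm, as the interface text tells. Its arguments: {"type":"object","properties":{"series":{"type":"array","items":{"type":"number"}},"grip":{"type":"number"},"grip_force":{"type":"number"}},"required":["series"]}

```bash
ls; mkdir -p pics; cat > h.py <<'E'
import numpy as np, cv2
from rig import env, snapshot, calibration, close_job
def cam(n):
    c=calibration(n);K=np.array([[c['fx'],0,c['cx']],[0,c['fy'],c['cy']],[0,0,1]]);D=np.array(c['dist'],float)
    R=cv2.Rodrigues(np.array(c['rvec'],float))[0];t=np.array(c['tvec'],float).ravel();return K,D,R,t
def ray(c,u,v):
    K,D,R,t=c;p=cv2.undistortPoints(np.array([[[u,v]]],float),K,D)[0,0]
    return -R.T@t, R.T@np.array([p[0],p[1],1.])
def onz(c,u,v,z):
    o,d=ray(c,u,v);return o+d*(z-o[2])/d[2]
def dep(c,u,v,d):
    o,r=ray(c,u,v);return o+r*d
def proj(c,P):
    K,D,R,t=c;return cv2.projectPoints(np.array(P,float).reshape(-1,1,3),cv2.Rodrigues(R)[0],t,K,D)[0].reshape(-1,2)
def cloud(c,d):
    K,D,R,t=c;h,w=d.shape;u,v=np.meshgrid(np.arange(w),np.arange(h))
    p=cv2.undistortPoints(np.stack([u,v],-1).reshape(-1,1,2).astype(float),K,D).reshape(h,w,2)
    P=np.dstack([p[...,0]*d,p[...,1]*d,d]);return (P-t)@R
E
python3 - <<'E'
from h import *
s=env.observe();print({k:np.round(v,3) for k,v in s.items()},env.hold_point_z)
for n in ("scene","top"):
    p,d=snapshot(n);cv2.imwrite(f"pics/{n}0.png",p[...,::-1]);np.save(f"{n}0.npy",d);cv2
    c=cam(n);print(n,c[0],-c[2].T@c[3],c[2][2])
E
```

```text
pics
{'t': np.float64(0.0), 'joints': array([-1.446,  0.399,  0.045,  1.538, -0.019,  1.207, -0.051]), 'qd': array([-0.002,  0.   , -0.001, -0.   ,  0.   , -0.001, -0.001]), 'tau': array([-0.0000e+00, -4.7513e+01,  1.3650e+00, -2.5422e+01,  1.2000e-02,
        9.0000e-03,  0.0000e+00]), 'position': array([0.144, 0.633, 0.23 ]), 'tcp_rot': array([3.141e+00, 2.000e-03, 1.347e+00]), 'wrist_force': array([ 0.142,  0.655, -0.87 ]), 'wrist_torque': array([ 0.016, -0.023,  0.042]), 'grip_width': np.float64(0.085)} 0.0187
scene [[509.02121007   0.         325.98994929]
 [  0.         509.02121007 246.76491597]
 [  0.           0.           1.        ]] [1.37650109 0.18537335 0.69534589] [-0.82145182 -0.15756362 -0.54807902]
top [[501.07059361   0.         322.25180553]
 [  0.         501.07059361 241.10978054]
 [  0.           0.           1.        ]] [0.44467351 0.03413104 1.19440964] [ 0.10276966 -0.01039377 -0.99465088]
```

View pics/scene0.png

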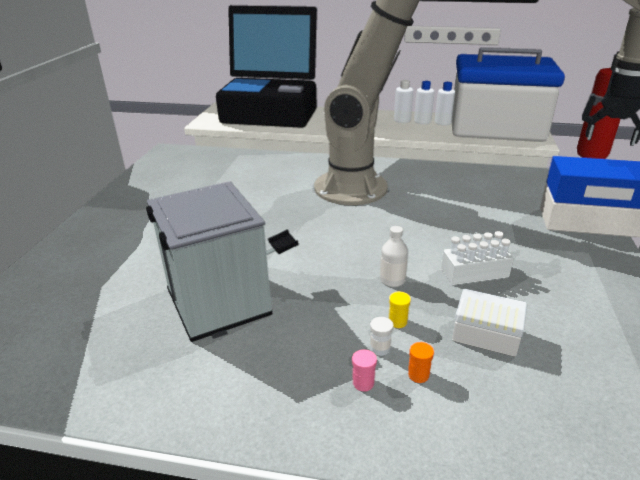

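View pics/top0.png

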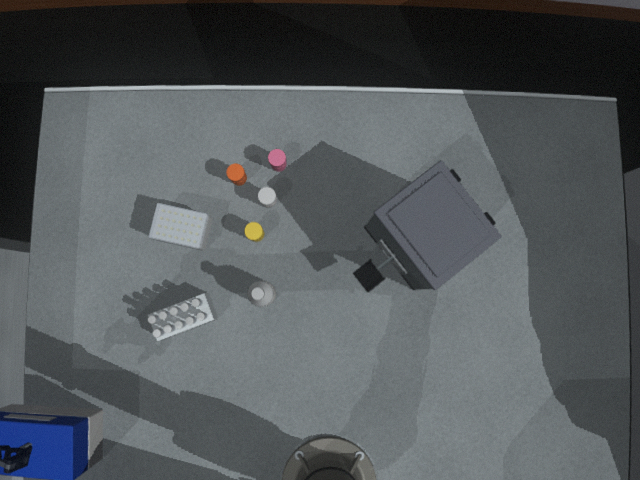

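Top view: white jar at (267,196), bottle (262,293), yellow (254,231), pink (277,159), orange (236,174); bin lid centred near (435,225), pad near (369,275). Measuring these with depth next.

```bash
python3 - <<'E'
from h import *
c=cam("top");d=np.load("top0.npy");P=cloud(c,d);img=cv2.imread("pics/top0.png")
# lid mask
z=P[...,2]
m=((z>0.205)&(z<0.25)).astype(np.uint8); m[:, :340]=0;m[:130]=0;m[320:]=0
n,l,st,_=cv2.connectedComponentsWithStats(m);i=1+np.argmax(st[1:,4]);M=l==i
xy=P[M][:,:2].astype(np.float32);r=cv2.minAreaRect(xy);print("lid",r,np.median(P[M][:,2]),np.array(cv2.boxPoints(r)))
m=((z>0.06)&(z<0.14)).astype(np.uint8);m[:,:345]=0;m[:,400:]=0;m[:250]=0;m[300:]=0
M=m>0
print("pad",cv2.minAreaRect(P[M][:,:2].astype(np.float32)),P[M].mean(0),P[M][:,2].min(),P[M][:,2].max())
for nm,u,v,w in (("jar",267,196,12),("yellow",254,231,12),("pink",277,159,12),("orange",236,174,12),("bottle",262,293,14)):
    Q=P[v-w:v+w,u-w:u+w].reshape(-1,3);zt=np.percentile(Q[:,2],97);Q=Q[Q[:,2]>zt-0.008];print(nm,zt,Q.mean(0),(Q.min(0)+Q.max(0))/2,np.ptp(Q,0))
cv2.imwrite("pics/c1.png",cv2.resize(img[140:310,340:510],None,fx=3.5,fy=3.5,interpolation=cv2.INTER_CUBIC))
E
```

```text
lid ((0.5836895704269409, -0.20625504851341248), (0.19733737409114838, 0.18433336913585663), 38.12039566040039) 0.22852287985742067 [[ 0.44916943 -0.19465587]
 [ 0.56296134 -0.33967376]
 [ 0.71820974 -0.21785423]
 [ 0.6044178  -0.07283634]]
pad ((0.49825000762939453, -0.1002730131149292), (0.05464198812842369, 0.10345806926488876), 36.3277702331543) [ 0.49194942 -0.09181932  0.10120579] 0.061013986626099054 0.1375279605240987
jar 0.06726858276167488 [0.66465323 0.15131597 0.06386711] [0.66494497 0.15138275 0.06501089] [0.04065413 0.03974827 0.01108066]
yellow 0.06725134702883563 [0.58244193 0.17900248 0.06798252] [0.52426088 0.11659948 0.62684007] [0.15917474 0.16493688 1.13513915]
pink 0.06684144760776503 [0.75509936 0.13038312 0.06351533] [0.75537071 0.1306982  0.06400393] [0.0408721  0.03995492 0.01013297]
orange 0.06766400053671859 [0.71737025 0.22479706 0.07315432] [0.59217675 0.14069845 0.62712525] [0.29500647 0.21313482 1.13456877]
bottle 0.13686012667297728 [0.44299111 0.15575753 0.15924702] [0.44257821 0.10305855 0.66187105] [0.02537586 0.13785502 1.06507719]
```

View pics/c1.png

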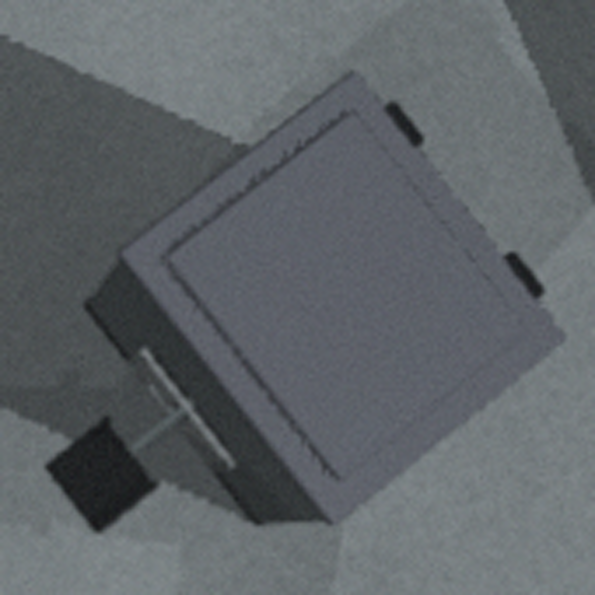

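```bash
python3 - <<'E'
from h import *
for n,box in (("top",(345,255,392,300)),("scene",(262,225,305,258))):
    c=cam(n);img=cv2.imread(f"pics/{n}0.png");g=img.max(2);d=np.load(f"{n}0.npy");P=cloud(c,d)
    m=np.zeros_like(g);x0,y0,x1,y1=box;m[y0:y1,x0:x1]=(g[y0:y1,x0:x1]<40)
    k,l,st,ce=cv2.connectedComponentsWithStats(m);i=1+np.argmax(st[1:,4]);M=l==i
    Q=P[M];Q=Q[(Q[:,2]>0.07)&(Q[:,2]<0.13)]
    print(n,M.sum(),ce[i],Q.mean(0),np.percentile(Q[:,2],[2,50,98]),cv2.minAreaRect(Q[:,:2].astype(np.float32)), onz(c,*ce[i],0.103))
    Q=P[(P[...,2]>0.205)&(P[...,2]<0.245)&(P[...,0]>0.42)&(P[...,0]<0.75)&(P[...,1]<-0.05)&(P[...,1]>-0.37)]
    # brushed steel/lid pts
    print(cv2.minAreaRect(Q[:,:2].astype(np.float32)))
    im=img[y0:y1,x0:x1];cv2.imwrite(f"pics/pad_{n}.png",cv2.resize(im,None,fx=8,fy=8))
# verify model
th=np.deg2rad(-51.9);X=np.array([np.cos(th),np.sin(th)]);Y=np.array([-X[1],X[0]])
print(X,Y)
E
```

```text
top 458 [368.38646288 275.43449782] [ 0.48334936 -0.07870892  0.10376387] [0.0962588  0.10314638 0.11456941] ((0.48381274938583374, -0.07848475128412247), (0.050118062645196915, 0.04687424376606941), 38.959449768066406) [ 0.48348268 -0.07870938  0.103     ]
((0.5836895704269409, -0.20625504851341248), (0.19733737409114838, 0.18433336913585663), 38.12039566040039)
scene 356 [282.44101124 241.63764045] [ 0.48707276 -0.08053014  0.10489961] [0.0979145  0.10493578 0.11314023] ((0.48618918657302856, -0.0814068540930748), (0.058429840952157974, 0.04762893542647362), 39.22588348388672) [ 0.48445192 -0.08137669  0.103     ]
((0.5864193439483643, -0.20680129528045654), (0.2022407352924347, 0.18313553929328918), 38.36550521850586)
[ 0.61703588 -0.78693502] [0.78693502 0.61703588]
```

```bash
cat >> h.py <<'E'
from scipy.spatial.transform import Rotation as Ro
def rel(pos,rpy):
    s=env.observe();R0=Ro.from_euler('xyz',s['tcp_rot']);R1=Ro.from_euler('xyz',rpy)
    return np.round(R0.inv().apply(np.array(pos)-s['position']),4),np.round((R0.inv()*R1).as_rotvec(),4)
BX=np.array([0.617,-0.787,0]);BY=np.array([0.787,0.617,0]);BC=np.array([0.583,-0.206,0]);YAW=0.665
def w(bx,by,z): return BC+bx*BX+by*BY+np.array([0,0,z])
def tobin(p): q=np.array(p)-BC; return np.round([q@BX,q@BY,p[2]],4)
E
python3 - <<'E'
from h import *
print(rel((0.42,0.32,0.25),(np.pi,0,YAW)), w(-.16,0,.1))
E
```

```text
(array([-0.2443,  0.3385, -0.0192]), array([0.0007, 0.0017, 0.6821])) [ 0.48428 -0.08008  0.1    ]
```

Request:
{"fn": "arm_command", "kwargs": {"series": [-0.024, 0.034, -0.019, 0, 0, 0.08, -0.048, 0.068, -0.019, 0, 0, 0.16, -0.073, 0.102, -0.019, 0, 0, 0.26, -0.098, 0.136, -0.019, 0, 0, 0.34, -0.122, 0.17, -0.019, 0, 0, 0.43, -0.146, 0.203, -0.019, 0, 0, 0.51, -0.171, 0.237, -0.019, 0, 0, 0.6, -0.195, 0.271, -0.019, 0, 0, 0.682], "grip": 0}}

```text
t: 0.77
position: [0.363, 0.3847, 0.2501]
tcp_rot: [-3.141, 0.0, 0.661]
wrist_force: [0.9, 0.9, -0.5]
grip_width: -0.0
```

```bash
python3 - <<'E'
from h import *
s=env.observe();print(s['position'],s['tcp_rot'],s['joints'].round(2),rel(w(-.16,0,.16),(np.pi,0,YAW)))
E
```

```text
[0.36302729 0.38473764 0.2501002 ] [-3.14140151e+00  4.36483302e-04  6.60960473e-01] [-1.16  0.17  0.3   1.81 -0.06  1.17 -0.18] (array([-0.1896,  0.4414,  0.0901]), array([-0.0002,  0.0004, -0.004 ]))
```

Request:
{"fn": "arm_command", "kwargs": {"series": [-0.015, 0.037, 0, 0, 0, 0, -0.031, 0.073, 0, 0, 0, 0, -0.047, 0.11, 0, 0, 0, 0, -0.063, 0.147, 0, 0, 0, 0, -0.079, 0.184, 0, 0, 0, 0, -0.095, 0.221, 0, 0, 0, 0, -0.111, 0.257, 0, 0, 0, 0, -0.126, 0.294, 0, 0, 0, 0]}}

```text
t: 1.43
position: [0.4442, 0.0757, 0.2501]
tcp_rot: [-3.141, -0.0, 0.665]
wrist_force: [1.3, 0.9, 0.7]
grip_width: -0.0003
```

```bash
python3 - <<'E'
from h import *
s=env.observe();print(s['position'],s['tcp_rot'],s['joints'].round(2),rel(w(-.163,0,.135),(np.pi,0,YAW)))
p,d=snapshot("wrist");cv2.imwrite("pics/w1.png",p[...,::-1])
c=cam("wrist");print(-c[2].T@c[3],c[2][2])
E
```

```text
[0.4441691  0.07571173 0.2501359 ] [-3.14073555e+00 -1.73087724e-04  6.65305571e-01] [-0.83  0.01  0.58  1.97 -0.01  1.16  0.42] (array([-0.0646,  0.1444,  0.115 ]), array([-0.0009, -0.0002,  0.0003]))
[0.4031135  0.12366107 0.39143325] [ 0.17299786 -0.22818749 -0.95812432]
```

View pics/w1.png

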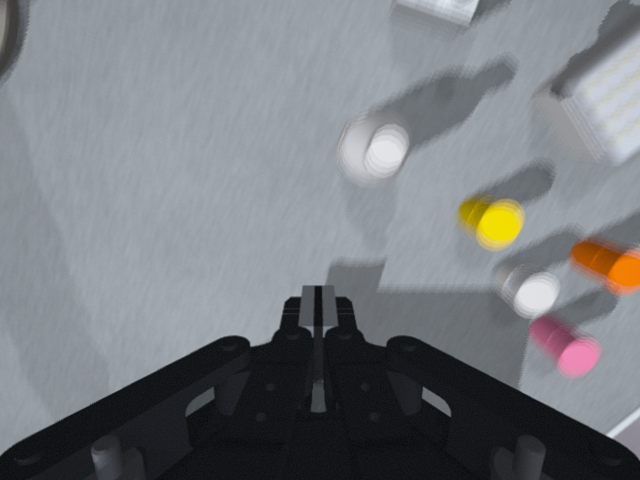

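Request:
{"fn": "arm_command", "kwargs": {"series": [-0.015, 0.036, 0.015, 0, 0, 0, -0.032, 0.072, 0.03, 0, 0, 0, -0.048, 0.108, 0.05, 0, 0, 0, -0.064, 0.144, 0.07, 0, 0, 0, -0.064, 0.144, 0.09, 0, 0, 0, -0.064, 0.144, 0.1, 0, 0, 0, -0.064, 0.144, 0.108, 0, 0, 0, -0.064, 0.144, 0.108, 0, 0, 0]}}

```text
t: 2.15
position: [0.4819, -0.0735, 0.1408]
tcp_rot: [-3.139, 0.002, 0.667]
wrist_force: [0.2, 0.7, -0.5]
grip_width: 0.0005
```

```bash
python3 - <<'E'
from h import *
s=env.observe();print(s['position'],tobin(s['position']),s['tcp_rot'],s['joints'].round(2),s['wrist_force'])
p,d=snapshot("wrist");cv2.imwrite("pics/w2.png",p[...,::-1])
c=cam("scene");
p,d=snapshot("scene");cv2.imwrite("pics/s2.png",cv2.resize(p[120:360,120:440,::-1],None,fx=2.4,fy=2.4,interpolation=cv2.INTER_CUBIC))
E
```

```text
[ 0.48187595 -0.07345026  0.140764  ] [-0.1667  0.0022  0.1408] [-3.13889366e+00  2.43087748e-03  6.66880173e-01] [-0.54  0.26  0.71  2.03 -0.21  0.93  0.94] [ 0.22804956  0.65507351 -0.47417986]
```

View pics/w2.png

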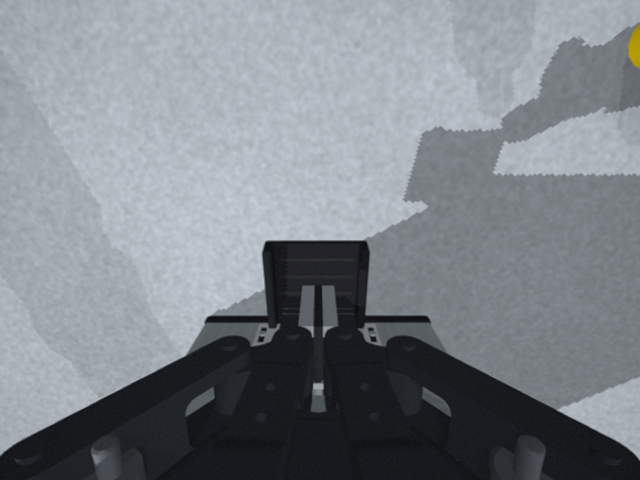

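View pics/s2.png

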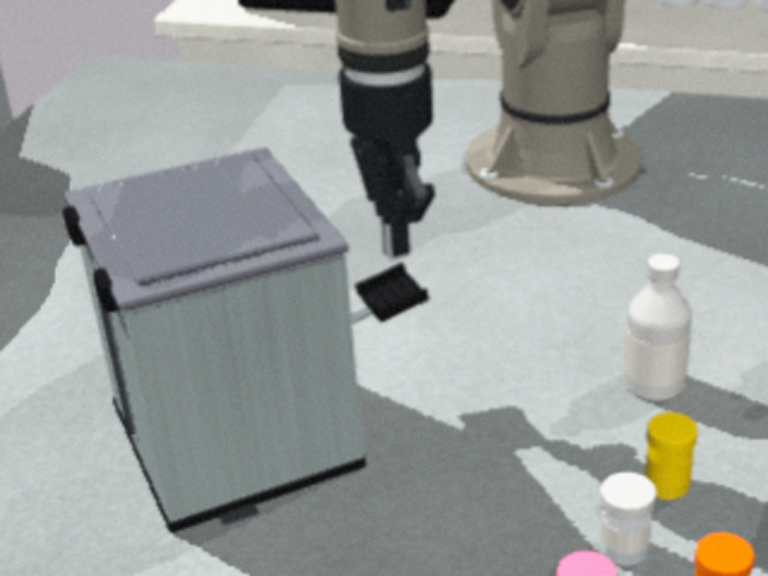

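Request:
{"fn": "arm_command", "kwargs": {"series": [0, 0.002, 0.01, 0, 0, 0, 0, 0.003, 0.02, 0, 0, 0, 0, 0.003, 0.03, 0, 0, 0, 0, 0.003, 0.035, 0, 0, 0, 0, 0.003, 0.038, 0, 0, 0, 0, 0.003, 0.041, 0, 0, 0, 0, 0.003, 0.044, 0, 0, 0, 0, 0.003, 0.047, 0, 0, 0]}}

```text
t: 2.92
position: [0.4851, -0.077, 0.0956]
tcp_rot: [-3.14, -0.001, 0.665]
wrist_force: [-1.6, 1.6, 6.0]
grip_width: 0.0
```

Request:
{"fn": "arm_command", "kwargs": {"series": [0, 0, 0.004, 0, 0, 0, 0, 0, 0.008, 0, 0, 0, 0, 0, 0.012, 0, 0, 0, 0, 0, 0.016, 0, 0, 0, 0, 0, 0.02, 0, 0, 0, 0, 0, 0.024, 0, 0, 0, 0, 0, 0.028, 0, 0, 0, 0, 0, 0.032, 0, 0, 0]}}

```text
t: 3.58
position: [0.4844, -0.0759, 0.0634]
tcp_rot: [-3.138, -0.0, 0.666]
wrist_force: [-3.5, 3.0, 7.9]
grip_width: 0.0001
```

Request:
{"fn": "arm_command", "kwargs": {"series": [0, 0, 0.003, 0, 0, 0, 0, 0, 0.006, 0, 0, 0, 0, 0, 0.008, 0, 0, 0, 0, 0, 0.01, 0, 0, 0]}}

```text
t: 3.92
position: [0.4845, -0.0761, 0.0535]
tcp_rot: [-3.138, -0.0, 0.666]
wrist_force: [-2.6, 3.0, 6.8]
grip_width: -0.0
```

Request:
{"fn": "arm_command", "kwargs": {"series": [0, 0, 0.0015, 0, 0, 0, 0, 0, 0.003, 0, 0, 0, 0, 0, 0.003, 0, 0, 0]}}

```text
t: 4.17
position: [0.4845, -0.0763, 0.0505]
tcp_rot: [-3.139, -0.0, 0.666]
wrist_force: [-2.6, 3.2, 7.0]
grip_width: 0.0001
```

Request:
{"fn": "arm_command", "kwargs": {"series": [0, 0, 0.0015, 0, 0, 0, 0, 0, 0.003, 0, 0, 0, 0, 0, 0.003, 0, 0, 0]}}

```text
t: 4.42
position: [0.4847, -0.0764, 0.0476]
tcp_rot: [-3.139, -0.001, 0.665]
wrist_force: [-2.4, 2.0, 6.8]
grip_width: -0.0
```

Request:
{"fn": "arm_command", "kwargs": {"series": [0, 0, 0.0015, 0, 0, 0, 0, 0, 0.003, 0, 0, 0, 0, 0, 0.003, 0, 0, 0]}}

```text
t: 4.67
position: [0.4849, -0.0766, 0.0446]
tcp_rot: [-3.14, -0.001, 0.665]
wrist_force: [-2.2, 2.7, 6.2]
grip_width: -0.0001
```

Request:
{"fn": "arm_command", "kwargs": {"series": [0, 0, 0.0015, 0, 0, 0, 0, 0, 0.003, 0, 0, 0, 0, 0, 0.003, 0, 0, 0]}}

```text
t: 4.92
position: [0.4851, -0.0769, 0.0417]
tcp_rot: [-3.14, -0.001, 0.665]
wrist_force: [-2.2, 1.6, 6.6]
grip_width: -0.0001
```

Request:
{"fn": "arm_command", "kwargs": {"series": [0, 0, 0.0015, 0, 0, 0, 0, 0, 0.003, 0, 0, 0, 0, 0, 0.003, 0, 0, 0]}}

```text
t: 5.17
position: [0.4854, -0.0771, 0.0388]
tcp_rot: [-3.141, -0.001, 0.665]
wrist_force: [-0.8, 2.0, 6.7]
grip_width: 0.0001
```

Request:
{"fn": "arm_command", "kwargs": {"series": [0, 0, 0.0015, 0, 0, 0, 0, 0, 0.003, 0, 0, 0, 0, 0, 0.003, 0, 0, 0]}}

```text
t: 5.42
position: [0.4857, -0.0774, 0.0359]
tcp_rot: [3.141, -0.001, 0.665]
wrist_force: [-1.2, 1.4, 6.9]
grip_width: 0.0003
```

Request:
{"fn": "arm_command", "kwargs": {"series": [0, 0, 0.0015, 0, 0, 0, 0, 0, 0.003, 0, 0, 0, 0, 0, 0.003, 0, 0, 0]}}

```text
t: 5.67
position: [0.486, -0.0777, 0.0331]
tcp_rot: [3.141, -0.002, 0.665]
wrist_force: [-1.8, -0.3, 7.7]
grip_width: 0.0003
```

Request:
{"fn": "arm_command", "kwargs": {"series": [0, 0, 0.0015, 0, 0, 0, 0, 0, 0.002, 0, 0, 0, 0, 0, 0.002, 0, 0, 0]}}

```text
t: 5.92
position: [0.4863, -0.0779, 0.0313]
tcp_rot: [3.14, -0.002, 0.665]
wrist_force: [-1.3, -0.2, 7.6]
grip_width: -0.0002
```

Request:
{"fn": "arm_command", "kwargs": {"series": [0, 0, 0.0015, 0, 0, 0, 0, 0, 0.002, 0, 0, 0, 0, 0, 0.002, 0, 0, 0]}}

```text
t: 6.17
position: [0.4866, -0.0781, 0.0295]
tcp_rot: [3.139, -0.002, 0.665]
wrist_force: [-0.9, -0.1, 9.2]
grip_width: -0.0001
```

```bash
python3 - <<'E'
from h import *
s=env.observe();print(s['position'],tobin(s['position']),s['wrist_force'],s['wrist_torque'])
p,d=snapshot("wrist");cv2.imwrite("pics/w3.png",p[...,::-1])
p,d=snapshot("scene");cv2.imwrite("pics/s3.png",cv2.resize(p[20:360,120:440,::-1],None,fx=1.75,fy=1.75,interpolation=cv2.INTER_CUBIC))
E
```

```text
[ 0.48664867 -0.07807711  0.02946984] [-0.1601  0.0031  0.0295] [-0.86052874 -0.05854     9.21888237] [-0.06018787  0.23384338  0.0344809 ]
```

View pics/w3.png

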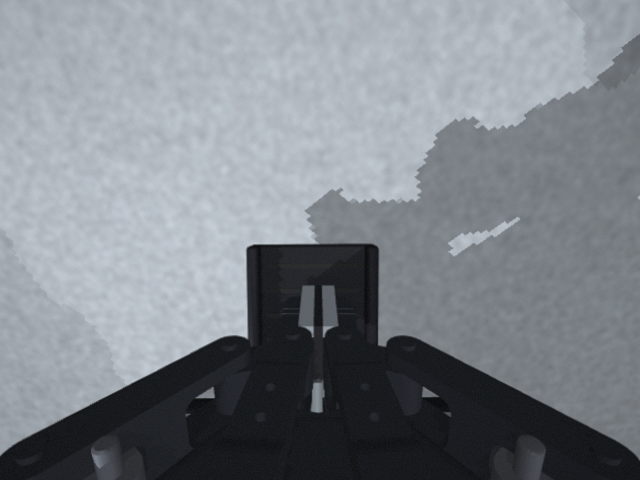

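View pics/s3.png

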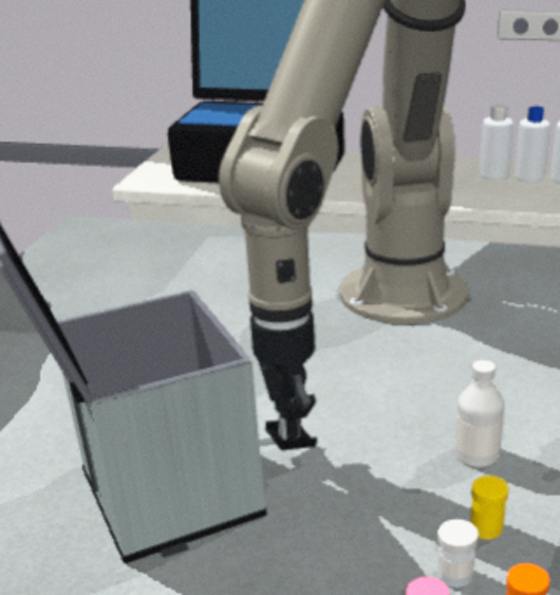

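Request:
{"fn": "arm_command", "kwargs": {"series": [0, 0, 0.001, 0, 0, 0, 0, 0, 0.001, 0, 0, 0]}}

```text
t: 6.43
position: [0.4868, -0.0781, 0.0287]
tcp_rot: [3.139, -0.003, 0.665]
wrist_force: [-2.1, 0.4, 11.2]
grip_width: -0.0
```

Request:
{"fn": "arm_command", "kwargs": {"series": [0, 0, 0.001, 0, 0, 0, 0, 0, 0.001, 0, 0, 0]}}

```text
t: 6.6
position: [0.487, -0.0781, 0.0281]
tcp_rot: [3.139, -0.003, 0.665]
wrist_force: [-2.3, 0.5, 15.7]
grip_width: 0.0
```

Request:
{"fn": "arm_command", "kwargs": {"series": [0.002, 0, -0.001, 0, 0, 0, 0.004, 0, -0.001, 0, 0, 0, 0.006, 0, -0.001, 0, 0, 0, 0.008, 0, -0.001, 0, 0, 0]}}

```text
t: 6.93
position: [0.492, -0.0741, 0.0287]
tcp_rot: [3.14, -0.001, 0.664]
wrist_force: [-4.1, -1.9, 12.1]
grip_width: 0.0002
```

Request:
{"fn": "arm_command", "kwargs": {"series": [0.003, 0, 0, 0, 0, 0, 0.006, 0, 0, 0, 0, 0, 0.009, 0, 0, 0, 0, 0, 0.012, 0, 0, 0, 0, 0]}}

```text
t: 7.27
position: [0.5006, -0.0675, 0.0286]
tcp_rot: [3.14, 0.001, 0.663]
wrist_force: [-4.6, -3.2, 14.2]
grip_width: -0.0001
```

```bash
python3 - <<'E'
from h import *
s=env.observe();print(s['position'],tobin(s['position']),s['wrist_force']@BY,s['wrist_force'])
p,d=snapshot("wrist");cv2.imwrite("pics/w4.png",p[200:400,200:440,::-1].repeat(3,0).repeat(3,1))
E
```

```text
[ 0.50060599 -0.06749228  0.0285693 ] [-0.1598  0.0206  0.0286] -5.561388453688517 [-4.55842405 -3.19920376 14.19151723]
```

View pics/w4.png

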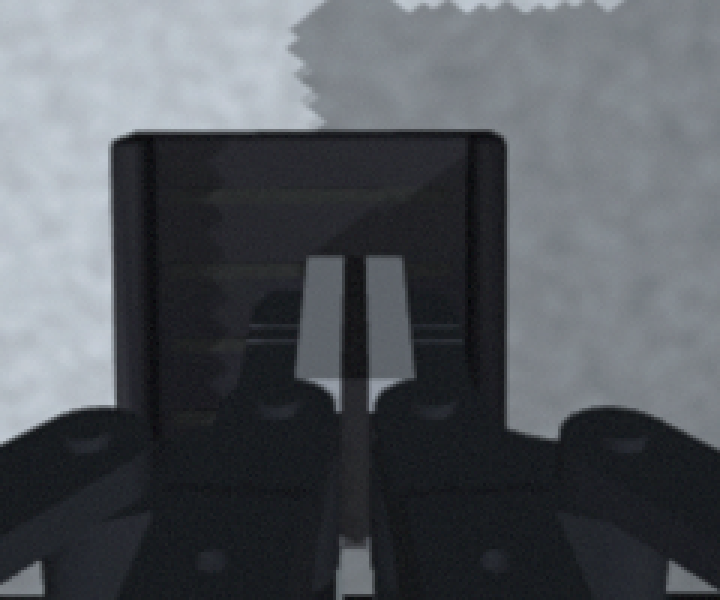

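Request:
{"fn": "arm_command", "kwargs": {"series": [0.002, 0, 0, 0, 0, 0, 0.004, 0, 0, 0, 0, 0, 0.006, 0, 0, 0, 0, 0, 0.006, 0, 0, 0, 0, 0]}}

```text
t: 7.65
position: [0.5059, -0.0634, 0.0287]
tcp_rot: [3.14, -0.0, 0.664]
wrist_force: [-4.5, -2.7, 13.4]
grip_width: 0.0
```

```bash
python3 - <<'E'
from h import *
s=env.observe();print(s['position'],tobin(s['position']),s['wrist_force']@BY,s['wrist_force'])
p,d=snapshot("wrist");cv2.imwrite("pics/w5.png",p[200:400,200:440,::-1].repeat(3,0).repeat(3,1))
E
```

```text
[ 0.50592287 -0.06344857  0.02867106] [-0.1597  0.0273  0.0287] -5.206658763988401 [-4.46620156 -2.74190946 13.35568225]
```

View pics/w5.png

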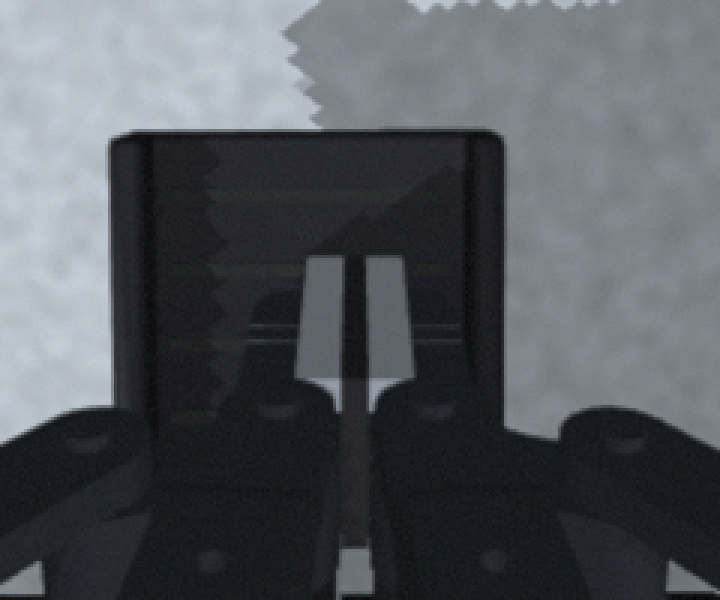

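Request:
{"fn": "arm_command", "kwargs": {"series": [0, 0, -0.0015, 0, 0, 0, 0, 0, -0.003, 0, 0, 0, 0, 0, -0.0045, 0, 0, 0, 0, 0, -0.006, 0, 0, 0, 0, 0, -0.0075, 0, 0, 0, 0, 0, -0.009, 0, 0, 0, 0, 0, -0.0105, 0, 0, 0, 0, 0, -0.012, 0, 0, 0]}}

```text
t: 8.37
position: [0.5047, -0.0623, 0.0396]
tcp_rot: [-3.141, 0.001, 0.664]
wrist_force: [-0.7, -0.8, -0.1]
grip_width: -0.0002
```

```bash
python3 - <<'E'
from h import *
s=env.observe();print(s['position'],tobin(s['position']),s['wrist_force']@BY,s['wrist_force'])
p,d=snapshot("wrist");cv2.imwrite("pics/w6.png",p[200:400,200:440,::-1].repeat(3,0).repeat(3,1))
E
```

```text
[ 0.50471942 -0.06232532  0.03961571] [-0.1614  0.027   0.0396] -1.0776237109825277 [-0.72162245 -0.8261051  -0.07814859]
```

View pics/w6.png

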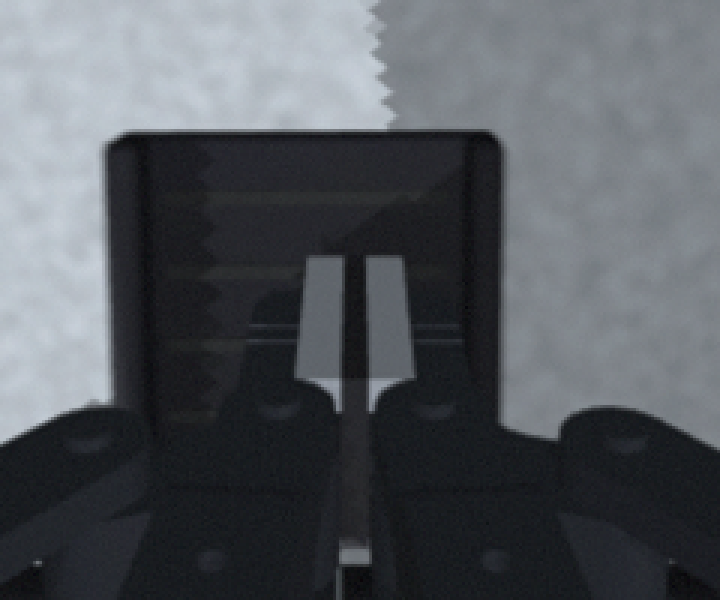

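Request:
{"fn": "arm_command", "kwargs": {"series": [-0.003, 0, 0, 0, 0, 0, -0.003, 0, -0.01, 0, 0, 0, -0.003, 0, -0.03, 0, 0, 0, -0.003, 0, -0.06, 0, 0, 0, -0.003, -0.01, -0.095, 0, 0, 0, -0.003, -0.02, -0.13, 0, 0, 0, -0.003, -0.03, -0.165, 0, 0, 0, -0.003, -0.03, -0.2, 0, 0, 0]}}

```text
t: 9.08
position: [0.4832, -0.0385, 0.241]
tcp_rot: [-3.14, -0.0, 0.666]
wrist_force: [0.8, 1.4, 0.1]
grip_width: 0.0001
```

```bash
python3 - <<'E'
from h import *
s=env.observe();print(s['position'],tobin(s['position']),s['wrist_force'])
p,d=snapshot("wrist");cv2.imwrite("pics/w7.png",p[...,::-1])
p,d=snapshot("scene");cv2.imwrite("pics/s7.png",cv2.resize(p[20:360,120:440,::-1],None,fx=1.75,fy=1.75,interpolation=cv2.INTER_CUBIC))
p,d=snapshot("top");cv2.imwrite("pics/t7.png",p[...,::-1]);np.save("top7.npy",d)
print(rel((0.58,0.04,0.25),(np.pi,0,1.885)))
E
```

```text
[ 0.48315741 -0.0384522   0.24101136] [-0.1935  0.0248  0.241 ] [0.82421803 1.44935501 0.14301216]
(array([ 0.1226, -0.0049, -0.0066]), array([ 0.0067, -0.0045, -1.2193]))
```

View pics/s7.png

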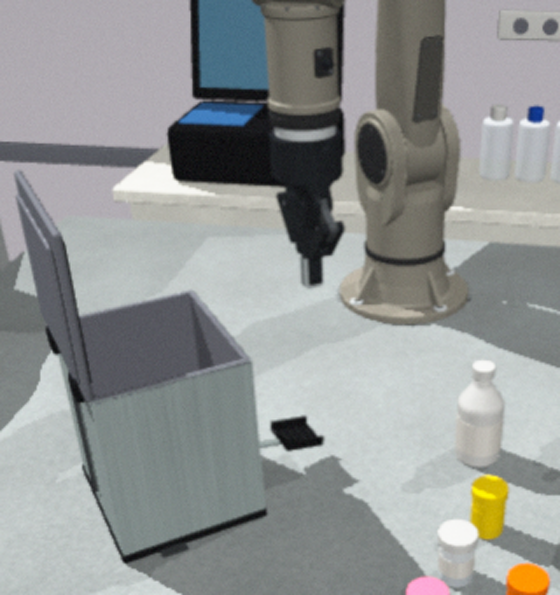

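View pics/t7.png

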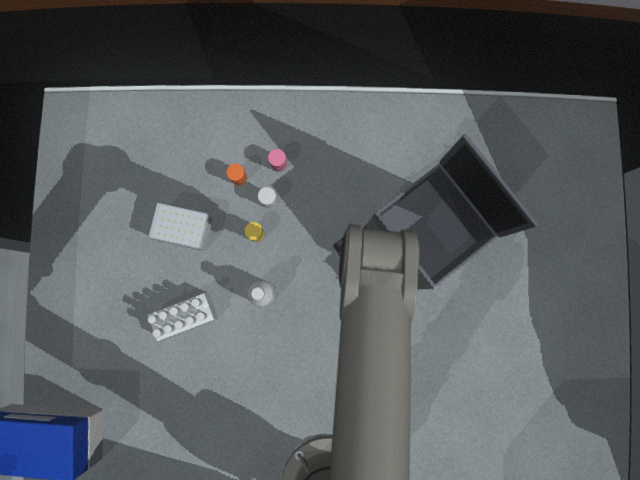

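Request:
{"fn": "arm_command", "kwargs": {"series": [0.015, 0, -0.009, 0, 0, -0.12, 0.03, 0, -0.009, 0, 0, -0.24, 0.045, 0, -0.009, 0, 0, -0.36, 0.06, 0, -0.009, 0, 0, -0.48, 0.075, 0, -0.009, 0, 0, -0.6, 0.095, 0, -0.009, 0, 0, -0.72, 0.11, 0, -0.009, 0, 0, -0.84, 0.123, -0.005, -0.009, 0, 0, -0.96], "grip": 1}}

```text
t: 9.9
position: [0.5787, 0.0399, 0.2467]
tcp_rot: [-3.14, 0.001, 1.63]
wrist_force: [-0.9, -1.0, -0.7]
grip_width: 0.0855
```

```bash
python3 - <<'E'
from h import *
s=env.observe();print(s['position'],s['tcp_rot'],s['joints'].round(2));print(rel((0.665,0.1513,0.15),(np.pi,0,1.885)))
E
```

```text
[0.57866084 0.03992063 0.24666103] [-3.13954919e+00  1.33500232e-03  1.62985171e+00] [-0.59  0.3   0.56  1.7  -0.17  1.19  1.64]
(array([0.1062, 0.093 , 0.0963]), array([-0.0022,  0.0011, -0.2551]))
```

Request:
{"fn": "arm_command", "kwargs": {"series": [0.026, 0.023, 0.01, 0, 0, -0.12, 0.052, 0.046, 0.03, 0, 0, -0.255, 0.08, 0.07, 0.055, 0, 0, -0.255, 0.106, 0.093, 0.08, 0, 0, -0.255, 0.106, 0.093, 0.096, 0, 0, -0.255, 0.106, 0.093, 0.096, 0, 0, -0.255, 0.106, 0.093, 0.096, 0, 0, -0.255]}}

```text
t: 10.48
position: [0.6638, 0.1498, 0.1499]
tcp_rot: [-3.136, 0.001, 1.879]
wrist_force: [0.3, -0.9, 1.3]
grip_width: 0.0851
```

```bash
python3 - <<'E'
from h import *
s=env.observe();print(s['position'],s['tcp_rot'],s['joints'].round(2));print(rel((0.665,0.1513,0.023),(np.pi,0,1.885)))
p,d=snapshot("wrist");cv2.imwrite("pics/w8.png",p[...,::-1])
c=cam("wrist")
for z in (0.064,):
  print(proj(c,[[0.665,0.1513,z]]))
E
```

```text
[0.66381588 0.14983428 0.14986958] [-3.13617933e+00  1.06183487e-03  1.87949735e+00] [-0.59  0.56  0.44  1.55 -0.26  1.1   1.79]
(array([0.0012, 0.0023, 0.1269]), array([-0.0054,  0.001 , -0.0055]))
[[321.91380525 246.35788609]]
```

View pics/w8.png

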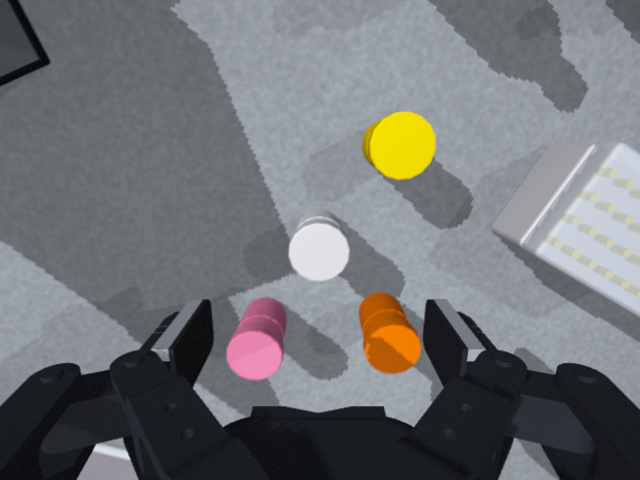

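Request:
{"fn": "arm_command", "kwargs": {"series": [0.001, 0.002, 0.03, 0, 0, 0, 0.001, 0.002, 0.06, 0, 0, 0, 0.001, 0.002, 0.09, 0, 0, 0, 0.001, 0.002, 0.115, 0, 0, 0, 0.001, 0.002, 0.13, 0, 0, 0, 0.001, 0.002, 0.133, 0, 0, 0, 0.001, 0.002, 0.133, 0, 0, 0]}}

```text
t: 11.12
position: [0.6673, 0.1516, 0.0201]
tcp_rot: [3.141, 0.0, 1.879]
wrist_force: [0.1, 0.2, 0.5]
grip_width: 0.0851
```

Request:
{"fn": "arm_command", "kwargs": {"series": [0, 0, 0, 0, 0, 0, 0, 0, 0, 0, 0, 0, 0, 0, 0, 0, 0, 0, 0, 0, 0, 0, 0, 0, 0, 0, 0, 0, 0, 0, 0, 0, 0, 0, 0, 0, 0, 0, 0, 0, 0, 0, 0, 0, 0, 0, 0, 0], "grip": 0, "grip_force": 30}}

```text
t: 11.78
position: [0.6682, 0.1528, 0.021]
tcp_rot: [3.139, -0.0, 1.88]
wrist_force: [-0.6, -0.7, 5.8]
grip_width: 0.041
```

Request:
{"fn": "arm_command", "kwargs": {"series": [0, 0, -0.02, 0, 0, 0, 0, 0, -0.05, 0, 0, 0, 0, 0, -0.08, 0, 0, 0, 0, 0, -0.11, 0, 0, 0, 0, 0, -0.14, 0, 0, 0, 0, 0, -0.17, 0, 0, 0, 0, 0, -0.2, 0, 0, 0, 0, 0, -0.23, 0, 0, 0]}}

```text
t: 12.45
position: [0.6665, 0.1526, 0.2506]
tcp_rot: [-3.141, -0.0, 1.88]
wrist_force: [-0.0, 0.5, 0.4]
grip_width: 0.0409
```

```bash
python3 - <<'E'
from h import *
s=env.observe();print(s['position'],s['tcp_rot'],s['joints'].round(2),s['grip_width'])
p,d=snapshot("scene");cv2.imwrite("pics/s9.png",p[...,::-1])
p,d=snapshot("wrist");cv2.imwrite("pics/w9.png",p[...,::-1])
for y in (0.665,1.45,2.236): print(rel(w(-.02,0,0.32),(np.pi,0,y)),w(-.02,0,.32))
E
```

```text
[0.66648038 0.1525597  0.25063866] [-3.14120749e+00 -2.07188707e-04  1.88006596e+00] [-0.6   0.49  0.47  1.43 -0.22  1.28  1.76] 0.040917245319227726
(array([-0.2965, -0.1984, -0.0663]), array([ 0.0099, -0.0063,  1.215 ])) [ 0.57066 -0.19026  0.32   ]
(array([-0.2965, -0.1984, -0.0663]), array([ 0.0109, -0.0019,  0.43  ])) [ 0.57066 -0.19026  0.32   ]
(array([-0.2965, -0.1984, -0.0663]), array([ 0.0108,  0.0024, -0.356 ])) [ 0.57066 -0.19026  0.32   ]
```

View pics/s9.png

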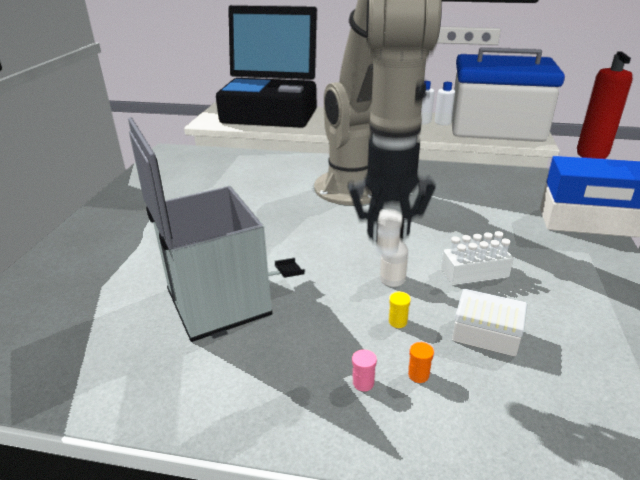

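View pics/w9.png

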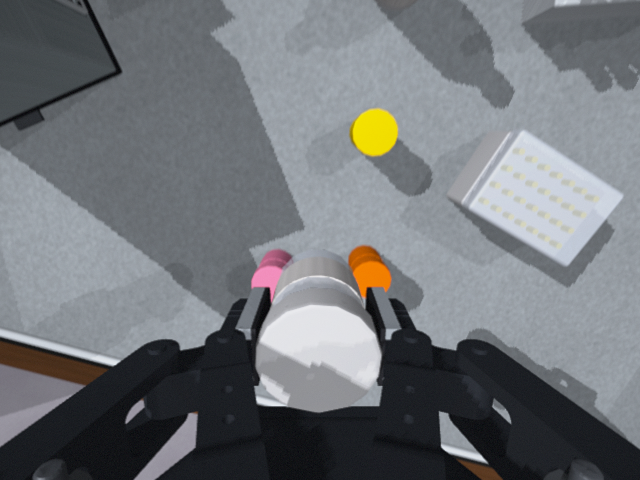

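Request:
{"fn": "arm_command", "kwargs": {"series": [-0.02, -0.014, -0.02, 0, 0, 0.12, -0.05, -0.034, -0.04, 0, 0, 0.24, -0.08, -0.055, -0.045, 0, 0, 0.36, -0.11, -0.076, -0.045, 0, 0, 0.48, -0.14, -0.097, -0.045, 0, 0, 0.6, -0.17, -0.118, -0.045, 0, 0, 0.72, -0.2, -0.139, -0.045, 0, 0, 0.84, -0.23, -0.16, -0.045, 0, 0, 0.96]}}

```text
t: 13.22
position: [0.5832, -0.1165, 0.2935]
tcp_rot: [-3.14, 0.0, 0.914]
wrist_force: [-0.1, 0.1, -0.4]
grip_width: 0.0409
```

```bash
python3 - <<'E'
from h import *
s=env.observe();print(s['position'],tobin(s['position']),s['tcp_rot'],s['joints'].round(2),s['grip_width'])
print(rel(w(-.03,0,0.29),(np.pi,0,YAW)))
E
```

```text
[ 0.58321547 -0.11648704  0.29346896] [-0.0703  0.0554  0.2935] [-3.14033937e+00  1.68280225e-04  9.14406411e-01] [-0.46  0.33  0.77  1.6  -0.24  1.3   1.25] 0.0409031187018511
(array([-0.0636,  0.0254,  0.0034]), array([-0.0012,  0.0003,  0.2494]))
```

Request:
{"fn": "arm_command", "kwargs": {"series": [-0.022, 0.008, 0, 0, 0, 0.12, -0.044, 0.017, 0, 0, 0, 0.249, -0.064, 0.025, 0, 0, 0, 0.249, -0.064, 0.025, 0, 0, 0, 0.249, -0.064, 0.025, 0, 0, 0, 0.249]}}

```text
t: 13.63
position: [0.5646, -0.1825, 0.2937]
tcp_rot: [-3.141, 0.001, 0.668]
wrist_force: [0.8, 0.6, -0.9]
grip_width: 0.041
```

```bash
python3 - <<'E'
from h import *
s=env.observe();print(s['position'],tobin(s['position']),s['tcp_rot'],s['grip_width'])
p,d=snapshot("wrist");cv2.imwrite("pics/w10.png",p[...,::-1])
p,d=snapshot("scene");cv2.imwrite("pics/s10.png",cv2.resize(p[20:360,120:440,::-1],None,fx=1.75,fy=1.75,interpolation=cv2.INTER_CUBIC))
E
```

```text
[ 0.5646447  -0.18246248  0.2936731 ] [-2.980e-02  1.000e-04  2.937e-01] [-3.14070489e+00  5.74381905e-04  6.68048465e-01] 0.041012419172653115
```

View pics/w10.png

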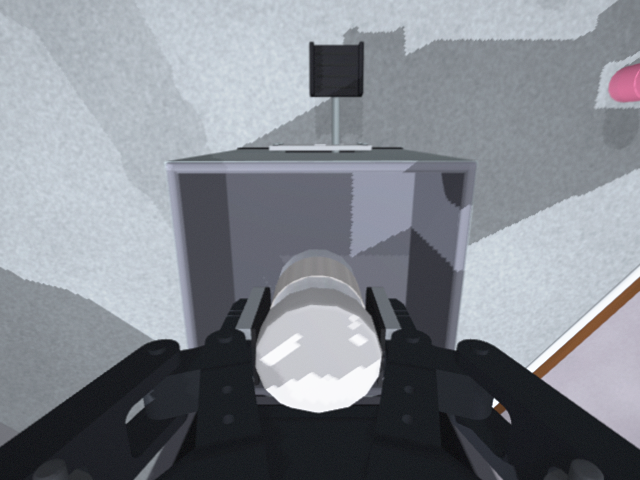

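View pics/s10.png

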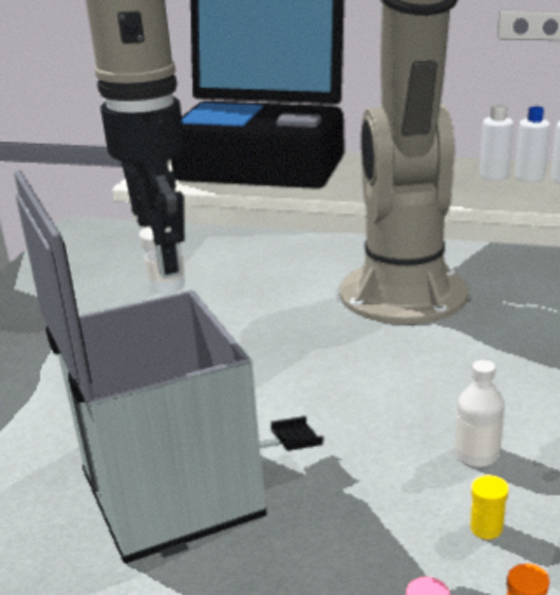

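Request:
{"fn": "arm_command", "kwargs": {"series": [0, 0, 0.03, 0, 0, 0, 0, 0, 0.06, 0, 0, 0, 0, 0, 0.09, 0, 0, 0, 0, 0, 0.11, 0, 0, 0, 0, 0, 0.118, 0, 0, 0, 0, 0, 0.118, 0, 0, 0]}}

```text
t: 14.23
position: [0.5649, -0.1791, 0.174]
tcp_rot: [-3.138, 0.003, 0.674]
wrist_force: [-0.3, 0.3, -0.7]
grip_width: 0.0409
```

Request:
{"fn": "arm_command", "kwargs": {"series": [0, 0, 0, 0, 0, 0, 0, 0, 0, 0, 0, 0, 0, 0, 0, 0, 0, 0, 0, 0, 0, 0, 0, 0, 0, 0, 0, 0, 0, 0, 0, 0, 0, 0, 0, 0, 0, 0, 0, 0, 0, 0, 0, 0, 0, 0, 0, 0], "grip": 0.75}}

```text
t: 14.9
position: [0.5657, -0.1812, 0.1764]
tcp_rot: [-3.142, -0.0, 0.671]
wrist_force: [0.1, -0.4, 0.0]
grip_width: 0.064
```

Request:
{"fn": "arm_command", "kwargs": {"series": [0, 0, -0.01, 0, 0, 0, 0, 0, -0.03, 0, 0, 0, 0, 0, -0.06, 0, 0, 0, 0, 0, -0.095, 0, 0, 0, 0, 0, -0.125, 0, 0, 0, 0, 0, -0.14, 0, 0, 0, 0, 0, -0.14, 0, 0, 0]}}

```text
t: 15.48
position: [0.5676, -0.1827, 0.3214]
tcp_rot: [3.135, -0.006, 0.671]
wrist_force: [-1.2, -0.1, -0.5]
grip_width: 0.0641
```

```bash
python3 - <<'E'
from h import *
s=env.observe();print(s['position'],tobin(s['position']),s['tcp_rot'],s['grip_width'],s['joints'].round(2))
p,d=snapshot("wrist");cv2.imwrite("pics/w11.png",p[...,::-1])
c=cam("wrist");P=cloud(c,d);q=P[55:88,325:350].reshape(-1,3);print("pad",np.median(q,0),tobin(np.median(q,0)))
p,d=snapshot("scene");cv2.imwrite("pics/s11.png",cv2.resize(p[20:360,120:440,::-1],None,fx=1.75,fy=1.75,interpolation=cv2.INTER_CUBIC))
E
```

```text
[ 0.56759038 -0.1827317   0.32143522] [-0.0278  0.0022  0.3214] [ 3.13509141 -0.00551094  0.67070038] 0.06406876266776139 [-0.4   0.33  0.85  1.56 -0.25  1.35  1.14]
pad [ 0.49922668 -0.0618401   0.03927666] [-0.1651  0.023   0.0393]
```

View pics/w11.png

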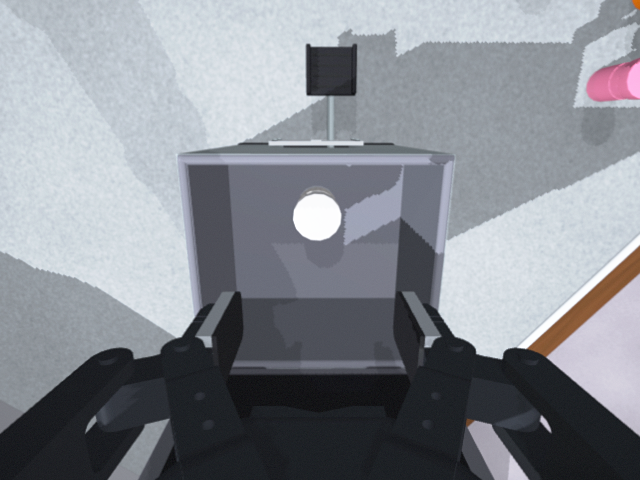

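View pics/s11.png

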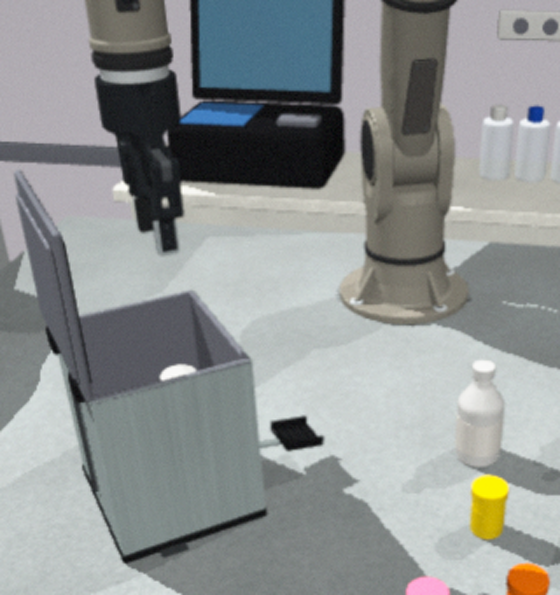

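Request:
{"fn": "arm_command", "kwargs": {"series": [0, -0.03, 0, 0, 0, 0, 0.005, -0.065, 0, 0, 0, 0, 0.014, -0.1, 0, 0, 0, 0, 0.014, -0.135, 0.0, 0, 0, 0, 0.014, -0.135, 0.03, 0, 0, 0, 0.014, -0.135, 0.06, 0, 0, 0, 0.014, -0.135, 0.08, 0, 0, 0, 0.014, -0.135, 0.08, 0, 0, 0], "grip": 0}}

```text
t: 16.25
position: [0.4883, -0.0657, 0.2313]
tcp_rot: [-3.135, 0.009, 0.672]
wrist_force: [-0.1, -0.2, -1.0]
grip_width: -0.0004
```

```bash
python3 - <<'E'
from h import *
s=env.observe();print(s['position'],tobin(s['position']),s['tcp_rot'],s['grip_width'])
print(rel(w(-.162,0.0165,0.07),(np.pi,0,YAW)))
E
```

```text
[ 0.48828283 -0.06570327  0.23133233] [-0.1689  0.012   0.2313] [-3.13530391  0.00864214  0.67188519] -0.0004115286382752942
(array([0.0058, 0.0079, 0.1612]), array([-0.0063,  0.0087,  0.0069]))
```

Request:
{"fn": "arm_command", "kwargs": {"series": [0, 0, 0.02, 0, 0, 0, 0, 0, 0.05, 0, 0, 0, 0, 0, 0.08, 0, 0, 0, 0, 0, 0.11, 0, 0, 0, 0, 0, 0.125, 0, 0, 0, 0, 0, 0.13, 0, 0, 0, 0, 0, 0.13, 0, 0, 0, 0, 0, 0.13, 0, 0, 0]}}

```text
t: 16.92
position: [0.4936, -0.0671, 0.1072]
tcp_rot: [3.141, -0.001, 0.671]
wrist_force: [-0.2, 0.0, -0.1]
grip_width: -0.0001
```

```bash
python3 - <<'E'
from h import *
s=env.observe();print(s['position'],tobin(s['position']),s['tcp_rot'],s['grip_width'])
print(rel(w(-.162,0.0165,0.06),(np.pi,0,YAW)))
p,d=snapshot("wrist");cv2.imwrite("pics/w12.png",p[...,::-1])
E
```

```text
[ 0.4935667  -0.06710105  0.10720172] [-0.1645  0.0153  0.1072] [ 3.14067126e+00 -9.06013874e-04  6.70783497e-01] -6.323096731337368e-05
(array([0.0011, 0.0024, 0.0472]), array([ 0.0009, -0.0009,  0.0058]))
```

View pics/w12.png

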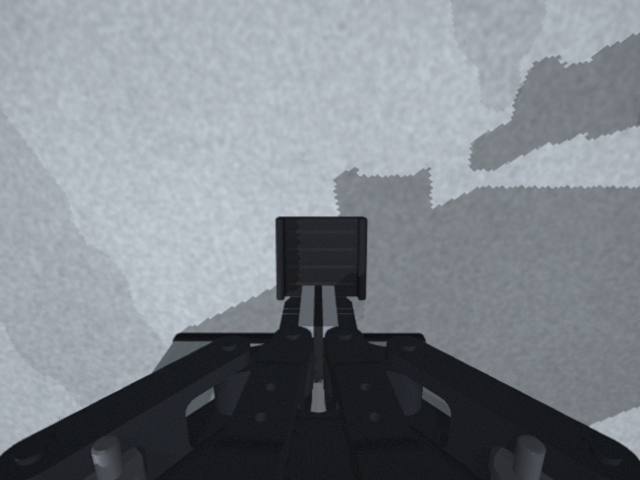

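Request:
{"fn": "arm_command", "kwargs": {"series": [-0.002, 0.003, 0.02, 0, 0, -0.003, -0.002, 0.003, 0.035, 0, 0, -0.006, -0.002, 0.003, 0.05, 0, 0, -0.006, -0.002, 0.003, 0.058, 0, 0, -0.006, -0.002, 0.003, 0.06, 0, 0, -0.006, -0.002, 0.003, 0.062, 0, 0, -0.006, -0.002, 0.003, 0.062, 0, 0, -0.006]}}

```text
t: 17.55
position: [0.4938, -0.0704, 0.045]
tcp_rot: [3.141, -0.001, 0.677]
wrist_force: [0.5, -0.3, -0.1]
grip_width: -0.0
```

Request:
{"fn": "arm_command", "kwargs": {"series": [0, 0, 0.002, 0, 0, 0.012, 0, 0, 0.004, 0, 0, 0.012, 0, 0, 0.006, 0, 0, 0.012, 0, 0, 0.008, 0, 0, 0.012, 0, 0, 0.01, 0, 0, 0.012, 0, 0, 0.01, 0, 0, 0.012]}}

```text
t: 18.05
position: [0.4934, -0.0713, 0.0349]
tcp_rot: [3.14, -0.0, 0.665]
wrist_force: [-1.3, -1.3, 6.7]
grip_width: 0.0
```

Request:
{"fn": "arm_command", "kwargs": {"series": [0, 0, 0.0015, 0, 0, 0, 0, 0, 0.003, 0, 0, 0, 0, 0, 0.0045, 0, 0, 0, 0, 0, 0.005, 0, 0, 0, 0, 0, 0.005, 0, 0, 0]}}

```text
t: 18.47
position: [0.4936, -0.0722, 0.0302]
tcp_rot: [3.139, -0.0, 0.664]
wrist_force: [-1.5, -2.2, 7.9]
grip_width: 0.0
```

Request:
{"fn": "arm_command", "kwargs": {"series": [0, 0, 0.001, 0, 0, 0, 0, 0, 0.0015, 0, 0, 0, 0, 0, 0.0015, 0, 0, 0]}}

```text
t: 18.72
position: [0.4939, -0.0723, 0.029]
tcp_rot: [3.139, -0.001, 0.664]
wrist_force: [-2.1, -2.9, 9.8]
grip_width: -0.0002
```

```bash
python3 - <<'E'
from h import *
s=env.observe();print(s['position'],tobin(s['position']),s['wrist_force'],s['wrist_force']@BY)
p,d=snapshot("wrist");cv2.imwrite("pics/w13.png",p[200:400,200:440,::-1].repeat(3,0).repeat(3,1))
E
```

```text
[ 0.49385452 -0.07233155  0.02901529] [-0.1602  0.0123  0.029 ] [-2.14296038 -2.87192322  9.7975161 ] -3.4584864450573423
```

View pics/w13.png

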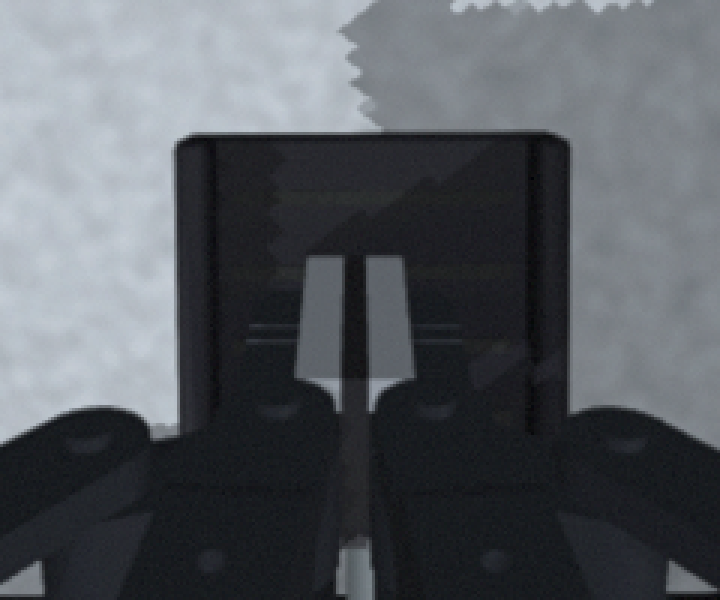

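Request:
{"fn": "arm_command", "kwargs": {"series": [-0.002, 0, 0, 0, 0, 0, -0.004, 0, 0, 0, 0, 0, -0.006, 0, 0, 0, 0, 0, -0.008, 0, 0, 0, 0, 0, -0.01, 0, 0, 0, 0, 0, -0.012, 0, 0, 0, 0, 0, -0.014, 0, 0, 0, 0, 0]}}

```text
t: 19.35
position: [0.4836, -0.0804, 0.0292]
tcp_rot: [3.139, -0.002, 0.664]
wrist_force: [-0.1, -0.9, 9.7]
grip_width: -0.0001
```

```bash
python3 - <<'E'
from h import *
s=env.observe();print(s['position'],tobin(s['position']),s['wrist_force'],s['wrist_force']@BY)
p,d=snapshot("wrist");cv2.imwrite("pics/w14.png",p[200:400,200:440,::-1].repeat(3,0).repeat(3,1))
E
```

```text
[ 0.48356091 -0.08035172  0.02919567] [-0.1602 -0.0007  0.0292] [-0.10215924 -0.92977897  9.67088009] -0.6540729463004173
```

View pics/w14.png

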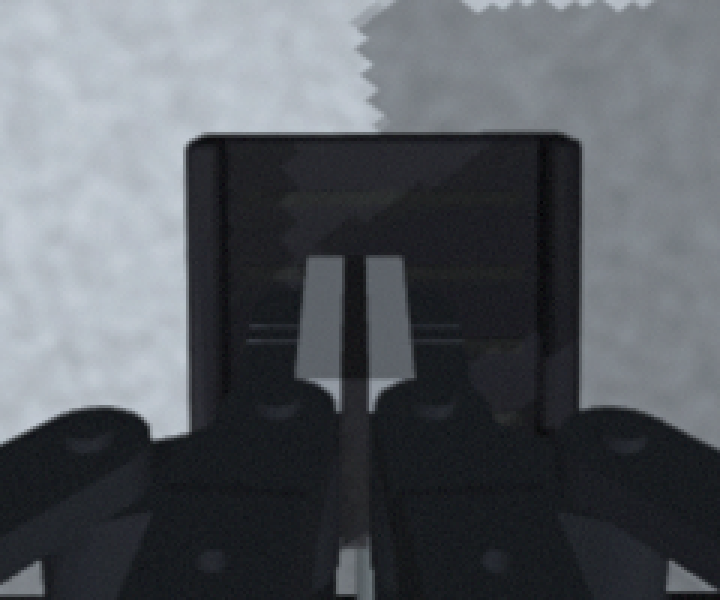

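Request:
{"fn": "arm_command", "kwargs": {"series": [-0.002, 0, 0, 0, 0, 0, -0.004, 0, 0, 0, 0, 0, -0.005, 0, 0, 0, 0, 0]}}

```text
t: 19.65
position: [0.4801, -0.0832, 0.0293]
tcp_rot: [3.138, -0.003, 0.664]
wrist_force: [-0.4, 0.7, 8.4]
grip_width: -0.0001
```

```bash
python3 - <<'E'
from h import *
s=env.observe();print(s['position'],tobin(s['position']),s['wrist_force'],s['wrist_force']@BY)
p,d=snapshot("wrist");cv2.imwrite("pics/w15.png",p[200:400,200:440,::-1].repeat(3,0).repeat(3,1))
E
```

```text
[ 0.4801026  -0.08316868  0.02927393] [-0.1602 -0.0052  0.0293] [-0.36647602  0.74742074  8.43852775] 0.17274197014880835
```

View pics/w15.png

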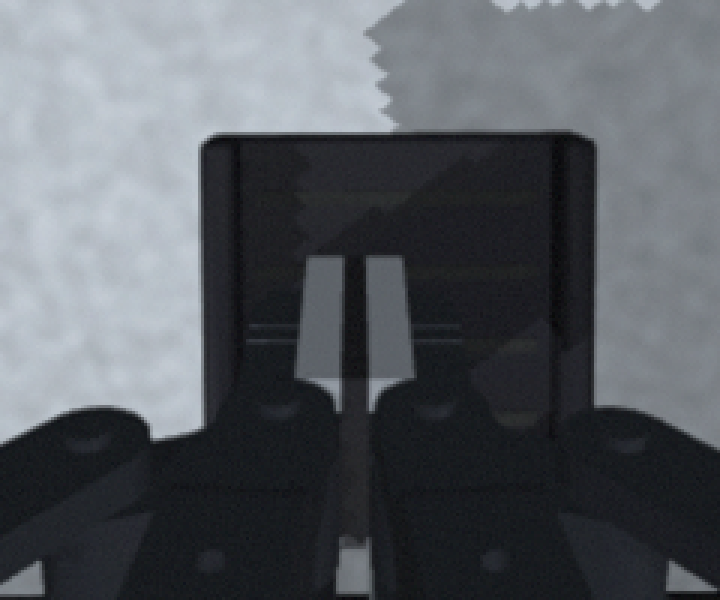

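Request:
{"fn": "arm_command", "kwargs": {"series": [0, 0, -0.0015, 0, 0, 0, 0, 0, -0.003, 0, 0, 0, 0, 0, -0.0045, 0, 0, 0, 0, 0, -0.006, 0, 0, 0, 0, 0, -0.0075, 0, 0, 0, 0, 0, -0.009, 0, 0, 0, 0, 0, -0.0105, 0, 0, 0, 0, 0, -0.012, 0, 0, 0]}}

```text
t: 20.37
position: [0.479, -0.0818, 0.0408]
tcp_rot: [3.142, -0.002, 0.665]
wrist_force: [-0.5, 1.4, 7.7]
grip_width: -0.0003
```

Contact force persists past the hook height, so the pedal is in its slot and following. I'll continue easing it up.

Request:
{"fn": "arm_command", "kwargs": {"series": [0, 0, -0.0015, 0, 0, 0, 0, 0, -0.003, 0, 0, 0, 0, 0, -0.0045, 0, 0, 0, 0, 0, -0.006, 0, 0, 0, 0, 0, -0.0075, 0, 0, 0, 0, 0, -0.009, 0, 0, 0, 0, 0, -0.0105, 0, 0, 0, 0, 0, -0.012, 0, 0, 0]}}

```text
t: 21.03
position: [0.4782, -0.081, 0.0525]
tcp_rot: [-3.14, -0.001, 0.666]
wrist_force: [-2.2, 2.8, 6.8]
grip_width: -0.0002
```

Request:
{"fn": "arm_command", "kwargs": {"series": [0, 0, -0.0015, 0, 0, 0, 0, 0, -0.003, 0, 0, 0, 0, 0, -0.0045, 0, 0, 0, 0, 0, -0.006, 0, 0, 0, 0, 0, -0.0075, 0, 0, 0, 0, 0, -0.009, 0, 0, 0, 0, 0, -0.0105, 0, 0, 0, 0, 0, -0.012, 0, 0, 0]}}

```text
t: 21.7
position: [0.478, -0.0809, 0.0644]
tcp_rot: [-3.139, -0.001, 0.666]
wrist_force: [-2.0, 2.5, 7.1]
grip_width: 0.0
```

Request:
{"fn": "arm_command", "kwargs": {"series": [0, 0, -0.0015, 0, 0, 0, 0, 0, -0.003, 0, 0, 0, 0, 0, -0.0045, 0, 0, 0, 0, 0, -0.006, 0, 0, 0, 0, 0, -0.0075, 0, 0, 0, 0, 0, -0.009, 0, 0, 0, 0, 0, -0.0105, 0, 0, 0, 0, 0, -0.012, 0, 0, 0]}}

```text
t: 22.37
position: [0.4785, -0.0814, 0.0765]
tcp_rot: [-3.141, -0.001, 0.665]
wrist_force: [-1.4, 0.5, 5.4]
grip_width: -0.0001
```

Request:
{"fn": "arm_command", "kwargs": {"series": [0, 0, -0.0015, 0, 0, 0, 0, 0, -0.003, 0, 0, 0, 0, 0, -0.0045, 0, 0, 0, 0, 0, -0.006, 0, 0, 0, 0, 0, -0.0075, 0, 0, 0, 0, 0, -0.009, 0, 0, 0, 0, 0, -0.0105, 0, 0, 0, 0, 0, -0.012, 0, 0, 0]}}

```text
t: 23.03
position: [0.4794, -0.0824, 0.0888]
tcp_rot: [3.14, -0.002, 0.665]
wrist_force: [0.0, -1.3, 5.8]
grip_width: -0.0001
```

Request:
{"fn": "arm_command", "kwargs": {"series": [0, 0, -0.001, 0, 0, 0, 0, 0, -0.002, 0, 0, 0, 0, 0, -0.003, 0, 0, 0, 0, 0, -0.004, 0, 0, 0, 0, 0, -0.005, 0, 0, 0, 0, 0, -0.006, 0, 0, 0, 0, 0, -0.007, 0, 0, 0, 0, 0, -0.008, 0, 0, 0]}}

```text
t: 23.7
position: [0.4791, -0.0828, 0.0963]
tcp_rot: [3.139, -0.001, 0.665]
wrist_force: [3.4, -2.5, 4.2]
grip_width: -0.0002
```

Request:
{"fn": "arm_command", "kwargs": {"series": [0, 0, -0.001, 0, 0, 0, 0, 0, -0.002, 0, 0, 0, 0, 0, -0.003, 0, 0, 0, 0, 0, -0.004, 0, 0, 0, 0, 0, -0.005, 0, 0, 0, 0, 0, -0.006, 0, 0, 0, 0, 0, -0.007, 0, 0, 0, 0, 0, -0.008, 0, 0, 0]}}

```text
t: 24.37
position: [0.4769, -0.0814, 0.1033]
tcp_rot: [-3.139, 0.001, 0.665]
wrist_force: [0.9, -1.2, 1.5]
grip_width: 0.0003
```

Request:
{"fn": "arm_command", "kwargs": {"series": [0, 0, -0.001, 0, 0, 0, 0, 0, -0.002, 0, 0, 0, 0, 0, -0.003, 0, 0, 0, 0, 0, -0.004, 0, 0, 0, 0, 0, -0.006, 0, 0, 0, 0, 0, -0.008, 0, 0, 0, 0, 0, -0.01, 0, 0, 0, 0, 0, -0.012, 0, 0, 0]}}

```text
t: 25.03
position: [0.478, -0.0821, 0.116]
tcp_rot: [-3.141, -0.0, 0.665]
wrist_force: [0.6, -0.2, 0.5]
grip_width: -0.0
```

Request:
{"fn": "arm_command", "kwargs": {"series": [0, 0, -0.02, 0, 0, 0, 0, 0, -0.04, 0, 0, 0, 0, -0.02, -0.07, 0, 0, 0, 0, -0.05, -0.1, 0, 0, 0, 0, -0.08, -0.12, 0, 0, 0, 0, -0.1, -0.12, 0, 0, 0, 0, -0.1, -0.12, 0, 0, 0, 0, -0.1, -0.12, 0, 0, 0]}}

```text
t: 25.7
position: [0.416, -0.0026, 0.2361]
tcp_rot: [-3.141, -0.002, 0.668]
wrist_force: [-0.4, 0.5, -0.2]
grip_width: 0.0001
```

```bash
python3 - <<'E'
from h import *
s=env.observe();print(s['t'],s['position'],s['wrist_force'])
p,d=snapshot("scene");cv2.imwrite("pics/s16.png",p[...,::-1])
p,d=snapshot("wrist");cv2.imwrite("pics/w16.png",p[...,::-1])
p,d=snapshot("top");cv2.imwrite("pics/t16.png",p[...,::-1])
c=cam("top");P=cloud(c,d);g=p.max(2)
Q=P[(P[...,2]>0.205)&(P[...,2]<0.245)&(P[...,0]>0.42)&(P[...,0]<0.75)&(P[...,1]<-0.05)&(P[...,1]>-0.37)]
print(cv2.minAreaRect(Q[:,:2].astype(np.float32)),np.percentile(Q[:,2],[5,50,95]))
E
```

```text
25.7 [ 0.41603705 -0.00261745  0.23612048] [-0.39627447  0.47274515 -0.16423828]
((0.5833989381790161, -0.20601829886436462), (0.1974271982908249, 0.18408717215061188), 38.14760971069336) [0.22285627 0.22855647 0.23235236]
```

View pics/s16.png

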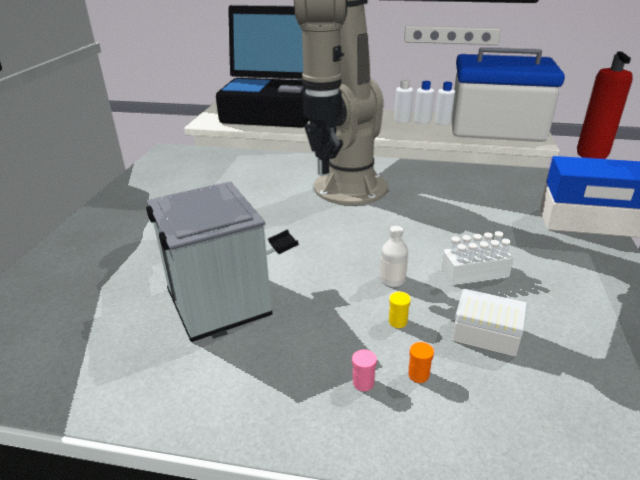

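View pics/w16.png

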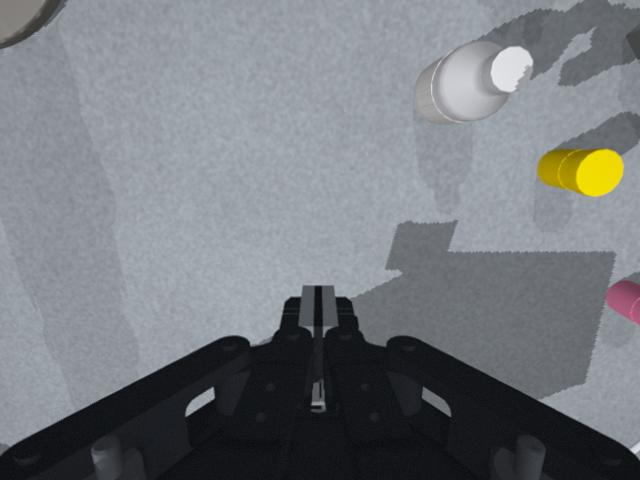

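View pics/t16.png

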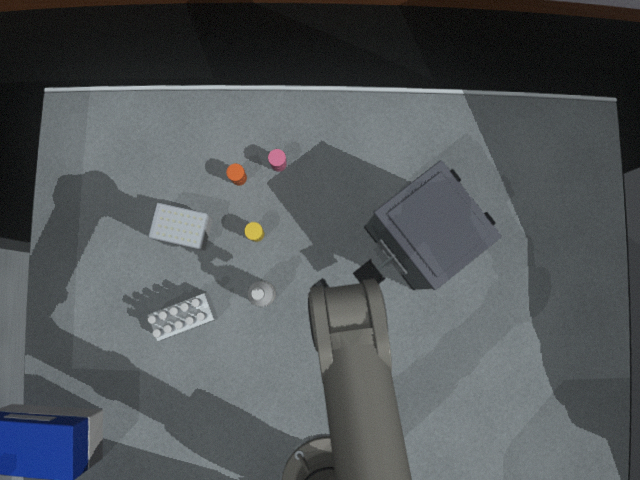

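```bash
python3 - <<'E'
from h import *
p,d=snapshot("scene");g=p.max(2)
m=np.zeros_like(g);m[225:258,262:305]=(g[225:258,262:305]<40)
k,l,st,ce=cv2.connectedComponentsWithStats(m);i=1+np.argmax(st[1:,4]);print(st[i,4],ce[i],env.observe()['t'])
close_job()
E
```

```text
349 [282.55873926 241.66189112] 25.9
the job is handed in; nothing more can be done
```

The used jar is in the bin, the lid is shut and the pedal is back up in its slot. I handed the job in at about 26 s of the 72 s allowed; the hand-in gives no verdict.

- **Hooking:** I pressed the pedal down until it met its foot, backed off about 1 mm, and pushed it sideways under the tooth. With the gripper moved away, the lid stayed up near vertical. The highest force I read on the pedal was about 16 N, against the 25 N limit, though I only read it at the end of each move.
- **Jar:** I gripped the white jar and lowered it into the bin. It stood upright on the bucket floor, let go, with the lid still up.
- **Unhooking:** I pressed the pedal below the tooth and slid it back until the camera put it at 0 mm sideways. I then eased it up at 18 mm/s or less, with the fingers in contact until it was close to the top.

**Last checks:**
- The lid's position and height match the first picture to under 1 mm.
- The pad is within 0.2 pixels of where it started, so the pedal is fully up and in its slot.
- The bottle, the tip box and the tube rack look unmoved in the pictures.
- The gripper is clear of everything.
- The jar can't be seen with the lid shut, so the last sight of it is from before I unhooked the pedal.

None of the checks failed or disagreed.

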